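# Fetch the crucible from behind the reagents

### The job

Weigh the crucible that stands behind the tall bottle and the squat jar in the white tray: first stand both the bottle and the jar on the black mat, then stand the crucible upright in the middle of the balance pan, and only when it is there put the bottle and the jar back upright, each exactly where it stood before. Set everything down gently, never dropping it, and leave the mortar and the covered glass dish in the tray undisturbed.

Things in the scene. Friction and masses are not known exactly. Their poses are not given: they have to be found in the camera images.
- bottle: tall amber glass bottle with a paper band, loose, about 250 g, 134 mm high: body 60 mm in diameter up to 80 mm, shoulder narrowing to a 26 mm neck at 101 mm, black cap 34 mm in diameter from 106 to 134 mm (grip the cap from above). Origin: centre of the underside, z up; round. Starts on one of the two front places of the tray and must come back to that same place.
- jar: squat white plastic jar with a paper band, loose, about 220 g, 102 mm high: body 62 mm in diameter up to 76 mm, lid 64 mm in diameter from 76 to 102 mm (grip the lid from above). Origin: centre of the underside, z up; round. Starts on the other front place of the tray and must come back to that same place.
- crucible: small white porcelain cup, open on top, loose, about 70 g, 44 mm in outer diameter (straight above 7 mm), 42 mm high, wall 3 mm. Origin: centre of the underside, z up; round. Starts on the tray floor, behind and between bottle and jar, about 67 mm between axes: the gripper's body cannot come down to it until both are cleared; then it is free all round (mortar and dish are at least 70 mm off).
- tray: fixed open white tray, 200 mm (its x) by 240 mm (its y), walls 30 mm high, 4 mm thick. Origin: centre of the underside; things stand on its floor, 4 mm higher; x points to its back, away from the robot. Two flat grey discs, 72 mm in diameter, mark the front places at x = -45, y = +56 and y = -56 mm in its frame; bottle and jar start within 3 mm of these.
- mat: fixed black rubber mat, 230 mm (its x) by 150 mm (its y), 4 mm thick: the side area, large enough for bottle and jar one behind the other along its x. Origin: centre of the underside; the top is 4 mm above it. It lies either to the left or to the right of the tray, the balance on the other side.
- balance: fixed white laboratory balance, 250 mm by 190 mm, casing 55 mm high, with a round steel pan 128 mm in diameter whose flat top is 70 mm above the bench. Origin: on the bench straight below the centre of the pan; z up. Keys and display are on its -x side, up to 145 mm from the origin.
- mortar: bystander, loose: small white porcelain mortar, 66 mm across the rim, 40 mm high, 250 g, in a back corner of the tray. Origin: centre of the underside. Leave alone.
- dish: bystander, loose: flat covered glass dish, 60 mm in diameter, 17 mm high, in the other back corner of the tray. Origin: centre of the underside. Leave alone.
There are look-alikes about, which are no part of the job. Leave any blue or turquoise look-alike of the jar alone.

How it is judged:
By the outcome, as a careful person would: the job done as asked, in the order asked, and still so for the second after the job is handed in, with the robot touching nothing.
It also fails if it takes over 122 s, if anything falls off the work surface, if the arm or the gripper's body presses on something with over 40 N, if the wrist force passes 120 N, or if a joint passes its speed limit or range.

### The arm

A 6-joint arm with a two-finger parallel gripper is mounted at the origin on the work surface. World frame = base frame: x ahead of the robot, y to its left, z up, the work surface at z = 0. Lengths are in m, angles in rad, forces in N, time in s.
With the tool pointing down it reaches from about 0.275 to 0.875 m from the base axis. Payload 12.5 kg.
Tool frame: the origin (TCP) lies where the fingers leave the gripper's body, on its centre line; the fingertips stand 73 mm ahead of it and the grasp point (between the pads) lies 54 mm ahead of it (env.grip_depth is the z of the grasp point in the tool frame, in m); z points along the fingers, y is the line along which they close (so a half turn about z gives the same grasp; the last joint's range is limited). The gripper opens to 85 mm and grips with 20 to 120 N. Pads are 22 mm wide; open, the fingers measure 114 mm over their backs; the gripper's body (76 mm by 85 mm) begins 54 mm behind the grasp point. The pads swing forward as they close: fully open they stand 13 mm farther back than shut.
Start: joints at [1.17, 0.351, 1.652, -0, 1.139, -0.085], TCP at [0.171, 0.523, 0.304] pointing down, gripper open.
Joint ranges: [-2.75, 2.75], [-0.79, 2.1], [0.01, 2.65], [-1.57, 4.71], [0.07, 3.14], [-2.87, 2.87]. Speed limits (rad/s): [2.22, 2.22, 2.79, 3.14, 3.14, 3.14].

### API

Orientations are given as a unit quaternion [x, y, z, w].
In Python, from bench import env gives the robot as it stands. The module is installed in compiled form; this text tells all that it offers.
- The arm moves only by the shell command python3 -m crank 'ROWS'. ROWS is JSON, a list of rows, each a list of 7 numbers: the shift along the tool's x, y, z in cm, then the turn, a rotation vector about the tool's x, y, z in degrees, then the opening, from -1 (shut) to 1 (fully open). In form: [[tx, ty, tz, ax, ay, az, grip], ...]. A call has exactly 5 rows; each row shifts and turns the commanded pose from where the row before left it, along the tool's axes as they then stand; what a row does not reach is not made up. A row lasts 1/10 s, in which the tool goes at most 50 mm and 8.59 degrees, less where a joint would pass 70% of its speed; a pose out of reach is approached as far as the arm can. A call is refused whole if a number of a shift passes 5 or a number of a turn 8.59, either way. A call with a gripper value outside its range is refused whole. The fingers move at their own pace and stop on an object; the grip force is fixed at half the most. Time passes only in rows, so rows that do not move let the fingers close, or fill a call up. It gives the time, the measured TCP pose, the force, the opening and the grip force at its end, in the units of the state.
- env.read_state(): the state, without advancing time (a new reading comes with each control period).
- env.get_image(name): name is "scene" or "top" or "wrist"; returns the picture (420x560x3 uint8, blue, green, red); there is no depth.
- env.camera_model(name): a dict with "intrinsics" (3x3 intrinsics, pixels), "dist" ([k1, k2, p1, p2, k3] as OpenCV has them; the pictures are not rectified), "pose" (4x4, takes a point from camera to world coordinates); the wrist camera has in their place "hand_eye" (4x4, takes a point from camera to tool coordinates, whose origin is the TCP and whose axes are the flange's). Camera axes: x right, y down, z forward; pixel columns grow to the right and rows downward; lengths in m; the calibration is good to about 2 mm. A picture is of the moment at which its call begins: read the wrist's pose just before it. camera_model takes no time and is no camera call.
- env.finish_job(): hands the job in; it is judged then, once.
The state is a dict: "time_s": time; "joints": joint angles; "joint_velocities": joint speeds; "joint_efforts": joint torques, N m; "eef_pos": TCP position; "ee_rot": TCP orientation; "force": force on the tool from outside, world axes, zero at the start; "moment": the same for the moment, N m; "gripper_width": opening from 0.0 (shut) to 1.0 (fully open); "gripper_force": force on a finger pad.
Only numpy, scipy, OpenCV 4.12 (cv2) and the standard library are available. Lean on these libraries where they do the work, as an engineer would, in place of code of your own. Each camera call takes 0.05 s, during which the arm holds its last target. There are 200 camera calls.

## Working session

There is one attempt and no reset: what is moved stays moved. The work goes in short steps, Python scripts to look and compute and a shell command to move; the robot and the scene stay as the last step left them, time stands still between calls to the robot, and variables do not carry over. Pictures are saved under pics/ and viewed, at most 14 in all, crops included, and the job is handed in when it is done.

```bash
mkdir -p pics; ls; python3 - <<'E'
from bench import env
import cv2
s=env.read_state();print({k:s[k] for k in('time_s','eef_pos','ee_rot','gripper_width','force')},env.grip_depth)
for n in('scene','top'):
    cv2.imwrite(f'pics/{n}0.png',env.get_image(n)); print(n,env.camera_model(n))
print(env.camera_model('wrist'))
E
```

```text
pics
{'time_s': 0.0, 'eef_pos': array([0.17066726, 0.52258946, 0.30334786]), 'ee_rot': array([ 1.57242862e-01,  9.87559783e-01, -5.76429417e-04, -1.61029227e-04]), 'gripper_width': 0.9963989125748262, 'force': array([ 0.07627375, -0.711149  ,  0.67147851])} 0.0539
scene {'intrinsics': array([[500.34948117,   0.        , 278.49679782],
       [  0.        , 500.34948117, 212.12957925],
       [  0.        ,   0.        ,   1.        ]]), 'dist': array([-0.04867617,  0.        ,  0.        ,  0.        ,  0.        ]), 'pose': array([[-0.00522399,  0.6896656 , -0.72410915,  1.34337308],
       [ 0.99983829,  0.01606277,  0.00808552, -0.01908285],
       [ 0.01720751, -0.72394982, -0.68963799,  0.79633393],
       [ 0.        ,  0.        ,  0.        ,  1.        ]])}
top {'intrinsics': array([[459.49283544,   0.        , 279.52896633],
       [  0.        , 459.49283544, 202.0413121 ],
       [  0.        ,   0.        ,   1.        ]]), 'dist': array([-0.0172324,  0.       ,  0.       ,  0.       ,  0.       ]), 'pose': array([[ 0.07851631, -0.9718369 ,  0.22218964,  0.3347868 ],
       [-0.99690359, -0.07558121,  0.02169579, -0.00485268],
       [-0.00429141, -0.22320512, -0.97476205,  0.95955997],
       [ 0.        ,  0.        ,  0.        ,  1.        ]])}
{'intrinsics': array([[351.55845303,   0.        , 280.01044169],
       [  0.        , 351.55845303, 211.48586399],
       [  0.        ,   0.        ,   1.        ]]), 'dist': array([-0.08166742,  0.        ,  0.        ,  0.        ,  0.        ]), 'hand_eye': array([[ 7.61576061e-04, -9.56204983e-01, -2.92696859e-01,
         7.43432784e-02],
       [ 9.99999346e-01,  9.77987858e-04, -5.93041214e-04,
         7.43309620e-04],
       [ 8.53322938e-04, -2.92696216e-01,  9.56205102e-01,
        -7.00632993e-02],
       [ 0.00000000e+00,  0.00000000e+00,  0.00000000e+00,
         1.00000000e+00]])}
```

View pics/top0.png

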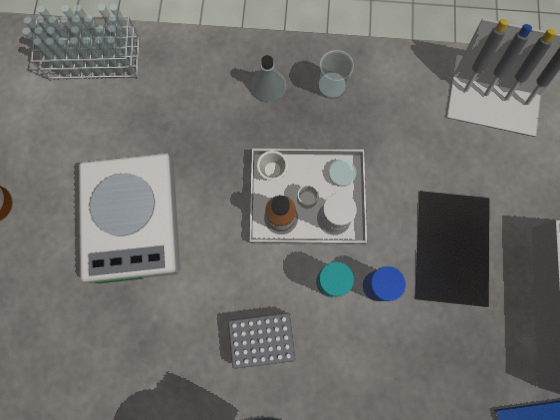

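View pics/scene0.png

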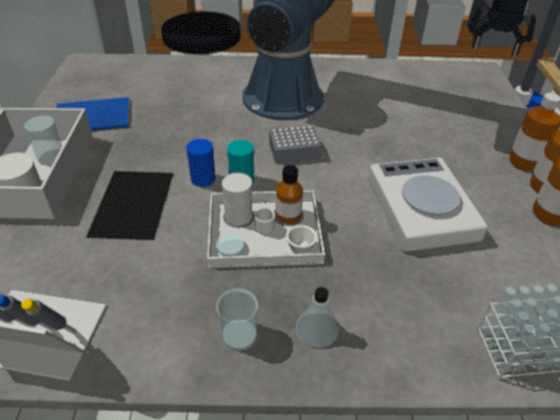

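The top view shows the tray (250–366, 148–243), bottle cap (281,205), jar lid (340,207) and crucible (308,196). The mat (417–490, 192–305) is on the robot's right, the balance pan (122,204) on its left. Turquoise (337,279) and blue (388,284) look-alikes stand in front of the tray.

```bash
cat > h.py <<'E'
import numpy as np, cv2
from scipy.spatial.transform import Rotation as R
from bench import env
def campose(n,s=None):
    m=env.camera_model(n)
    if n!='wrist': return m['intrinsics'],m['dist'],m['pose']
    T=np.eye(4);T[:3,:3]=R.from_quat(s['ee_rot']).as_matrix();T[:3,3]=s['eef_pos']
    return m['intrinsics'],m['dist'],T@m['hand_eye']
def px2w(c,uv,z):
    K,d,P=c
    p=cv2.undistortPoints(np.array(uv,float).reshape(-1,1,2),K,d).reshape(-1,2)
    r=np.c_[p,np.ones(len(p))]@P[:3,:3].T
    return P[:3,3]+r*((z-P[2,3])/r[:,2])[:,None]
def w2px(c,X):
    K,d,P=c
    Q=np.linalg.inv(P)
    return cv2.projectPoints(np.array(X,float).reshape(-1,1,3),cv2.Rodrigues(Q[:3,:3])[0],Q[:3,3],K,d)[0].reshape(-1,2)
def blobs(mask,roi,amin=30):
    x0,y0,x1,y1=roi;m=np.zeros_like(mask);m[y0:y1,x0:x1]=mask[y0:y1,x0:x1]
    cs,_=cv2.findContours(m,cv2.RETR_EXTERNAL,cv2.CHAIN_APPROX_NONE)
    return sorted([c for c in cs if cv2.contourArea(c)>=amin],key=cv2.contourArea,reverse=True)
def circ(c,cnt,z):
    X=px2w(c,cnt.reshape(-1,2),z)[:,:2].astype(np.float32)
    (e,ax,_)=cv2.fitEllipse(X.reshape(-1,1,2)*1000); return np.round(e,1),np.round(ax,1)
def rect(c,cnt,z):
    X=px2w(c,cnt.reshape(-1,2),z)[:,:2].astype(np.float32)
    return cv2.minAreaRect(X*1000)
E
python3 - <<'E'
from h import *
im=cv2.imread('pics/top0.png');c=campose('top')
g=cv2.cvtColor(im,cv2.COLOR_BGR2GRAY);hsv=cv2.cvtColor(im,cv2.COLOR_BGR2HSV)
dark=((g<40)*255).astype(np.uint8)
for b in blobs(dark,(265,185,300,225))[:3]: print('cap',circ(c,b,.138),cv2.boundingRect(b))
for b in blobs(dark,(400,180,500,315))[:1]: print('mat',rect(c,b,.004))
tr=((g>120)*255).astype(np.uint8)
for b in blobs(tr,(240,140,375,250))[:1]: print('tray',rect(c,b,.03),rect(c,b,.0))
pan=(((hsv[...,1]>25)&(hsv[...,0]>90))*255).astype(np.uint8)
for b in blobs(pan,(85,168,160,241))[:1]: print('pan',circ(c,b,.07),cv2.boundingRect(b))
for n,t in(('turq',(85,100)),('blue',(105,125))):
    m=cv2.inRange(hsv,(t[0],120,90),(t[1],255,255))
    for b in blobs(m,(300,250,420,310))[:1]: print(n,circ(c,b,.10))
print('jar',px2w(c,[[340,207]],.106),'cruc',px2w(c,[[308,196]],.046))
cr=cv2.resize(im[140:250,240:376],None,fx=5.5,fy=5.4,interpolation=cv2.INTER_CUBIC)
cv2.imwrite('pics/crop.png',cr)
E
```

```text
mat ((484.42193603515625, -351.9261474609375), (147.96253967285156, 226.63641357421875), 88.4170913696289)
tray ((568.832275390625, -51.04048156738281), (201.1857452392578, 259.50604248046875), 3.6549065113067627) ((576.3857421875, -52.531158447265625), (207.6786346435547, 267.8811340332031), 3.6549243927001953)
turq (array([ 394.5, -101.7]), array([61. , 61.6]))
blue (array([ 393. , -197.1]), array([61.2, 62. ]))
jar [[ 0.52862238 -0.10119296  0.106     ]] cruc [[ 0.56017896 -0.04158395  0.046     ]]
```

View pics/crop.png

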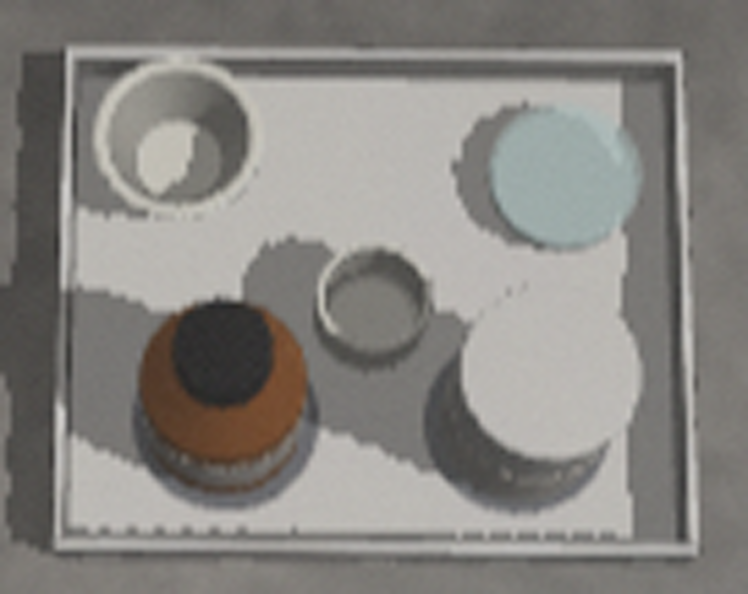

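The crop shows the cap top centred near (223,351), lid top (551,371) and crucible rim (373,303). The tray rim corners are at (66,46), (682,50), (55,550) and (697,556). The mortar is back-left and the dish back-right.

```bash
python3 - <<'E'
from h import *
c=campose('top')
u=lambda x,y:[(x+.5)/5.5-.5+240,(y+.5)/5.4-.5+140]
print('cap',px2w(c,[u(223,351)],.138));print('lid',px2w(c,[u(551,371)],.106));print('cruc',px2w(c,[u(373,303)],.046))
T=px2w(c,[u(66,46),u(682,50),u(697,556),u(55,550)],.03)[:,:2];print(T,T.mean(0))
d=(T[0]+T[1]-T[2]-T[3])/2;print('size',np.linalg.norm(d),np.linalg.norm(T[0]-T[1]));yaw=np.arctan2(d[1],d[0]);print('yaw',np.degrees(yaw))
Rm=np.array([[np.cos(yaw),-np.sin(yaw)],[np.sin(yaw),np.cos(yaw)]])
for y in(.056,-.056): print('place',T.mean(0)+Rm@[-.045,y])
im=cv2.imread('pics/top0.png')
roi=im[165:245,85:160].astype(float); print(im[204,122],im[170,90],im[180,150])
gr=cv2.cvtColor(im,cv2.COLOR_BGR2GRAY);hs=cv2.cvtColor(im,cv2.COLOR_BGR2HSV)
m=((gr<185)*255).astype(np.uint8)
m=cv2.morphologyEx(m,cv2.MORPH_OPEN,np.ones((3,3),np.uint8))
for b in blobs(m,(84,165,164,242))[:2]: print('pan',circ(c,b,.07),cv2.boundingRect(b))
s=env.read_state(); print(s['eef_pos'],R.from_quat(s['ee_rot']).as_matrix().round(3),s['time_s'])
E
```

```text
cap [[0.51736154 0.01194737 0.138     ]]
lid [[ 0.52607144 -0.10088679  0.106     ]]
cruc [[ 0.56070773 -0.04033856  0.046     ]]
[[ 0.65974912  0.08454671]
 [ 0.67653957 -0.15370368]
 [ 0.47607749 -0.16681424]
 [ 0.45988277  0.07015651]] [ 0.56806224 -0.04145368]
size 0.20063595186128363 0.23884130601617504
yaw 3.92978999197572
place [0.51933014 0.01133063]
place [ 0.52700595 -0.10040604]
[153 148 143] [179 183 186] [182 185 189]
pan (array([510.6, 342.3]), array([146.1, 163.4])) (84, 165, 72, 77)
[0.17069794 0.52261093 0.30341465] [[-0.951  0.311 -0.   ]
 [ 0.311  0.951 -0.001]
 [ 0.    -0.001 -1.   ]] 0.1
```

```bash
python3 -m crank '[[0,0,0,0,0,-6,1],[0,0,0,0,0,-6,1],[0,0,0,0,0,-6.1,1],[-2,-3,0,0,0,0,1],[-2,-3,0,0,0,0,1]]'
python3 -m crank '[[-2,-3,0,0,0,0,1],[-2,-3,0,0,0,0,1],[-2,-3,0,0,0,0,1],[-2,-3,0,0,0,0,1],[-2,-3,0,0,0,0,1]]'
python3 -m crank '[[-2,-3,0,0,0,0,1],[-2,-3,0,0,0,0,1],[-2,-3,0,0,0,0,1],[-2,-3,0,0,0,0,1],[-2,-3,0,0,0,0,1]]'
python3 -m crank '[[-2,-3,0,0,0,0,1],[-2,-3,0,0,0,0,1],[-2,-3,0,0,0,0,1],[-2.3,-3,0,0,0,0,1],[0,0,0,0,0,0,1]]'
cat > w.py <<'E'
import sys
from h import *
n=sys.argv[1]
s=env.read_state();im=env.get_image('wrist');cv2.imwrite(f'pics/{n}.png',im)
Rm=R.from_quat(s['ee_rot']).as_matrix()
np.savez(f'pics/{n}.npz',eef_pos=s['eef_pos'],ee_rot=s['ee_rot'])
print(s['time_s'],s['eef_pos'].round(4),Rm.round(3).tolist(),s['joints'].round(2))
E
python3 w.py w1
```

```text
time_s: 0.6
eef_pos: [0.2108, 0.4621, 0.3034]
ee_rot: [-0.001, 1.0, -0.0, -0.0]
force: [1.1, 0.5, 0.9]
gripper_width: 0.998
gripper_force: 0.0
time_s: 1.1
eef_pos: [0.3113, 0.3114, 0.3038]
ee_rot: [-0.0, 1.0, -0.0, -0.0]
force: [0.8, 0.6, 0.8]
gripper_width: 1.003
gripper_force: 0.0
time_s: 1.6
eef_pos: [0.4113, 0.1614, 0.3038]
ee_rot: [-0.0, 1.0, -0.0, -0.0]
force: [0.1, 0.5, -0.5]
gripper_width: 1.002
gripper_force: 0.0
time_s: 2.1
eef_pos: [0.4956, 0.0401, 0.3036]
ee_rot: [0.001, 1.0, -0.0, 0.0]
force: [-1.0, 0.0, -0.8]
gripper_width: 1.001
gripper_force: 0.0
2.1 [0.4956 0.0401 0.3036] [[-1.0, 0.003, 0.0], [0.003, 1.0, -0.001], [-0.0, -0.001, -1.0]] [-0.01  0.25  1.79 -0.    1.1  -1.58]
```

View pics/w1.png

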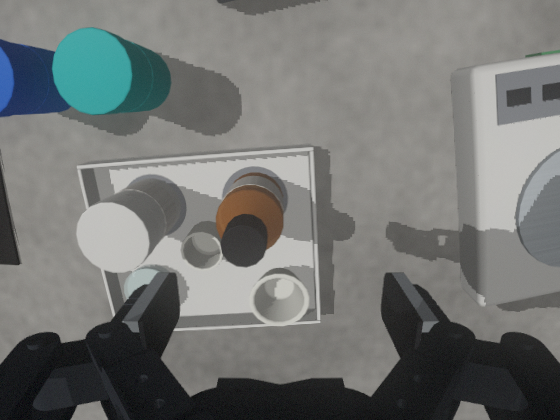

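The wrist view shows the cap top near (244,243), lid top (114,238), crucible rim (203,246), and both fingers at the bottom, clear of everything.

```bash
python3 - <<'E'
from h import *
im=cv2.imread('pics/w1.png');s=np.load('pics/w1.npz');c=campose('wrist',s)
g=cv2.cvtColor(im,cv2.COLOR_BGR2GRAY)
m=((g<48)*255).astype(np.uint8)
b=blobs(m,(205,200,285,275))[0];x,y,w,h=cv2.boundingRect(b);print('cap box',x,y,w,h,circ(c,b,.138))
print('cap',px2w(c,[[x+(w-1)/2,y+h-1-(w-1)/2]],.138))
m=((g>150)*255).astype(np.uint8);m=cv2.morphologyEx(m,cv2.MORPH_OPEN,np.ones((7,7),np.uint8))
cv2.imwrite('pics/m.png',m)
for b in blobs(m,(60,185,165,280),300)[:2]: print('lid',cv2.boundingRect(b),circ(c,b,.106))
for p,z in(([114,238],.106),([203,246],.046)): print(px2w(c,[p],z))
for n,X in(('lid',[.526,-.101,.106]),('cruc',[.5607,-.0403,.046]),('cap',[.5174,.0119,.138])): print(n,w2px(c,[X]))
# pan in top
im=cv2.imread('pics/top0.png');g=cv2.cvtColor(im,cv2.COLOR_BGR2GRAY);c=campose('top')
m=cv2.medianBlur(((g<165)*255).astype(np.uint8),5)
for b in blobs(m,(84,165,164,242))[:2]: print('pan',circ(c,b,.07),cv2.boundingRect(b))
cv2.imwrite('pics/crop2.png',np.hstack([cv2.resize(cv2.imread('pics/w1.png')[170:310,70:320],None,fx=3,fy=3,interpolation=cv2.INTER_CUBIC)]))
E
```

```text
Traceback (most recent call last):
IndexError: list index out of range
```

```bash
python3 - <<'E'
from h import *
im=cv2.imread('pics/w1.png');s=np.load('pics/w1.npz');c=campose('wrist',s)
g=cv2.cvtColor(im,cv2.COLOR_BGR2GRAY);hsv=cv2.cvtColor(im,cv2.COLOR_BGR2HSV)
print(im[243,244],im[222,244],im[200,250],im[250,225],im[238,114],im[238,85])
m=(((g<75)&(im.max(2).astype(int)-im.min(2)<25))*255).astype(np.uint8)
for b in blobs(m,(205,200,285,275))[:2]:
    x,y,w,h=cv2.boundingRect(b);print('cap box',x,y,w,h,circ(c,b,.138),px2w(c,[[x+(w-1)/2,y+h-1-(w-1)/2]],.138))
m=((g>150)*255).astype(np.uint8);m=cv2.morphologyEx(m,cv2.MORPH_OPEN,np.ones((7,7),np.uint8))
for b in blobs(m,(60,185,165,280),300)[:2]: print('lid',cv2.boundingRect(b),circ(c,b,.106))
for p,z in(([114,238],.106),([203,246],.046)): print(px2w(c,[p],z))
for n,X in(('lid',[.526,-.101,.106]),('cruc',[.5607,-.0403,.046]),('cap',[.5174,.0119,.138])): print(n,w2px(c,[X]))
im2=cv2.imread('pics/top0.png');g=cv2.cvtColor(im2,cv2.COLOR_BGR2GRAY);ct=campose('top')
m=cv2.medianBlur(((g<165)*255).astype(np.uint8),5)
for b in blobs(m,(84,165,164,242))[:2]: print('pan',circ(ct,b,.07),cv2.boundingRect(b))
cv2.imwrite('pics/crop2.png',cv2.resize(im[170:310,70:320],None,fx=3,fy=3,interpolation=cv2.INTER_CUBIC))
E
```

```text
[57 58 61] [46 48 50] [ 57  85 120] [57 57 60] [188 192 193] [190 191 192]
cap box 221 214 47 52 (array([515.3,  14.6]), array([32.4, 40.5])) [[0.51651042 0.01443552 0.138     ]]
lid (76, 203, 78, 77) (array([528.8, -98. ]), array([59.7, 72.4]))
[[ 0.52615986 -0.09777614  0.106     ]]
[[ 0.55802783 -0.03758569  0.046     ]]
lid [[110.25550851 237.80270477]]
cruc [[200.52591941 248.43787241]]
cap [[240.53734148 243.14523494]]
pan (array([509.4, 328.7]), array([126.1, 132.3])) (88, 174, 67, 63)
```

View pics/crop2.png

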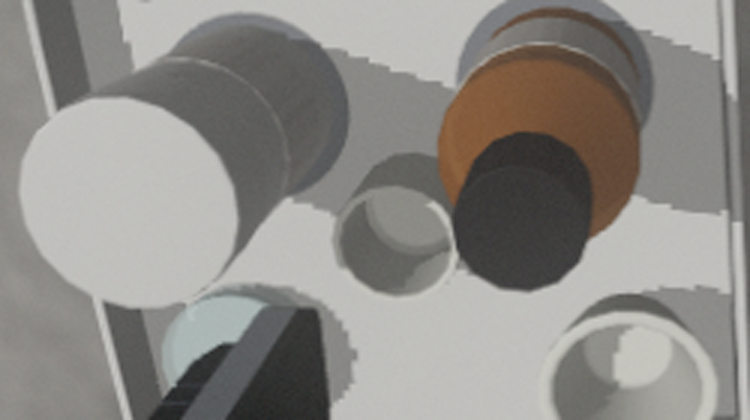

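Cap top is centred at about (243.8,245.8), crucible rim (202,249), lid (113,238). The fingers are symmetric about u≈280.5, so I trust the wrist view for y. I'll centre over the cap and look once more.

```bash
python3 -m crank '[[-1.1,-1.3,1.5,0,0,0,1],[-1.1,-1.3,1.5,0,0,0,1],[0,0,1.5,0,0,0,1],[0,0,0,0,0,0,1],[0,0,0,0,0,0,1]]'
python3 w.py w2; python3 - <<'E'
from h import *
im=cv2.imread('pics/w2.png');s=np.load('pics/w2.npz');c=campose('wrist',s)
g=cv2.cvtColor(im,cv2.COLOR_BGR2GRAY)
m=(((g<75)&(im.max(2).astype(int)-im.min(2)<25))*255).astype(np.uint8)
print(w2px(c,[[.519,.0145,.138]]))
m=cv2.morphologyEx(m,cv2.MORPH_OPEN,np.ones((5,5),np.uint8))
for b in blobs(m,(225,180,335,330),300)[:2]:
    x,y,w,h=cv2.boundingRect(b);print('cap box',x,y,w,h,circ(c,b,.138),px2w(c,[[x+(w-1)/2,y+h-1-(w-1)/2]],.138))
E
```

```text
time_s: 2.65
eef_pos: [0.5155, 0.0175, 0.2591]
ee_rot: [-0.0, 1.0, 0.0, -0.0]
force: [-0.5, -0.1, -0.6]
gripper_width: 0.998
gripper_force: 0.0
2.65 [0.5155 0.0175 0.2591] [[-1.0, -0.001, -0.001], [-0.001, 1.0, 0.0], [0.001, 0.0, -1.0]] [-0.06  0.34  1.79  0.    1.01 -1.63]
[[273.92582682 242.98794427]]
cap box 244 206 56 63 (array([516.1,  13.4]), array([32. , 39.7])) [[0.51743972 0.01308937 0.138     ]]
```

View pics/w2.png

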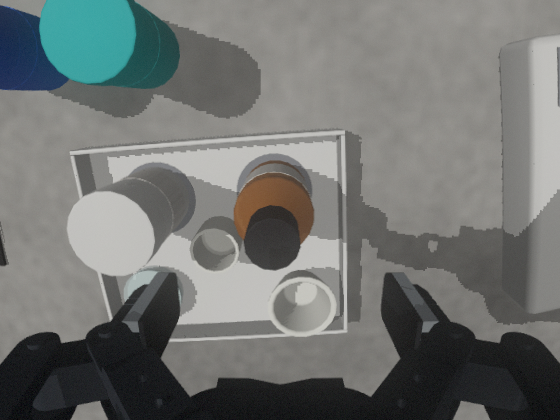

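Cap top is at about (272,241), nearly under the axis, with the fingers clear on both sides.

```bash
python3 -m crank '[[-0.2,-0.4,2,0,0,0,1],[0,0,1,0,0,0,1],[0,0,0,0,0,0,1],[0,0,0,0,0,0,1],[0,0,0,0,0,0,1]]'
python3 - <<'E'
from h import *
s=env.read_state();im=env.get_image('wrist');c=campose('wrist',s);cv2.imwrite('pics/w3.png',im)
np.savez('pics/w3.npz',eef_pos=s['eef_pos'],ee_rot=s['ee_rot']);print(s['eef_pos'],env.read_state()['eef_pos'])
g=cv2.cvtColor(im,cv2.COLOR_BGR2GRAY)
m=(((g<75)&(im.max(2).astype(int)-im.min(2)<25))*255).astype(np.uint8)
m=cv2.morphologyEx(m,cv2.MORPH_OPEN,np.ones((5,5),np.uint8))
for b in blobs(m,(215,150,345,330),300)[:2]:
    x,y,w,h=cv2.boundingRect(b);print('cap box',x,y,w,h,px2w(c,[[x+(w-1)/2,y+h-1-(w-1)/2]],.138))
E
```

```text
time_s: 3.2
eef_pos: [0.5181, 0.013, 0.2297]
ee_rot: [-0.0, 1.0, -0.0, 0.001]
force: [-1.1, 0.8, -0.6]
gripper_width: 0.997
gripper_force: 0.0
[0.518095   0.01299951 0.22968456] [0.51807194 0.01295596 0.22962939]
cap box 247 215 65 75 [[0.51740676 0.01300902 0.138     ]]
```

```bash
python3 -m crank '[[0,0,2,0,0,0,1],[0,0,2,0,0,0,1],[0,0,1.4,0,0,0,1],[0,0,0,0,0,0,1],[0,0,0,0,0,0,1]]'
python3 -m crank '[[0,0,0,0,0,0,0.4],[0,0,0,0,0,0,0.1],[0,0,0,0,0,0,-0.1],[0,0,0,0,0,0,-0.2],[0,0,0,0,0,0,-0.3]]'
python3 -m crank '[[0,0,0,0,0,0,-0.5],[0,0,0,0,0,0,-1],[0,0,0,0,0,0,-1],[0,0,0,0,0,0,-1],[0,0,0,0,0,0,-1]]'
python3 -m crank '[[0,0,0,0,0,0,-1],[0,0,0,0,0,0,-1],[0,0,0,0,0,0,-1],[0,0,0,0,0,0,-1],[0,0,0,0,0,0,-1]]'
```

```text
time_s: 3.75
eef_pos: [0.5181, 0.0129, 0.1755]
ee_rot: [-0.0, 1.0, -0.0, 0.0]
force: [-0.4, 0.8, -0.0]
gripper_width: 1.001
gripper_force: 0.0
time_s: 4.25
eef_pos: [0.518, 0.0128, 0.1754]
ee_rot: [-0.0, 1.0, -0.0, 0.0]
force: [-1.3, -0.5, 7.1]
gripper_width: 0.385
gripper_force: 59.2
time_s: 4.75
eef_pos: [0.518, 0.0128, 0.1754]
ee_rot: [-0.0, 1.0, -0.0, 0.0]
force: [-1.2, -0.8, 5.5]
gripper_width: 0.383
gripper_force: 59.2
time_s: 5.25
eef_pos: [0.5181, 0.0128, 0.1754]
ee_rot: [-0.0, 1.0, -0.0, 0.0]
force: [-2.0, 0.4, 6.2]
gripper_width: 0.383
gripper_force: 59.2
```

```bash
python3 -m crank '[[0,0,-1,0,0,0,-1],[0,0,-3,0,0,0,-1],[0,0,-4,0,0,0,-1],[0,0,-4,0,0,0,-1],[0,0,-3,0,0,0,-1]]'
python3 -m crank '[[0,-1,0,0,0,0,-1],[-0.2,-2.5,0,0,0,0,-1],[-0.3,-3.5,0,0,0,0,-1],[-0.3,-3.5,0,0,0,0,-1],[-0.3,-3.5,0,0,0,0,-1]]'
python3 -m crank '[[-0.3,-3.5,0,0,0,0,-1],[-0.3,-3.5,0,0,0,0,-1],[-0.3,-3.5,0,0,0,0,-1],[-0.3,-3.5,0,0,0,0,-1],[0,-3.5,0,0,0,0,-1]]'
python3 -m crank '[[0,-2.5,0,0,0,0,-1],[0,-1.5,0,0,0,0,-1],[0,-1,0,0,0,0,-1],[0,0,0,0,0,0,-1],[0,0,0,0,0,0,-1]]'
python3 - <<'E'
from h import *
s=env.read_state();print(s['eef_pos'],s['force'],R.from_quat(s['ee_rot']).as_matrix().round(3).tolist(),s['joints'].round(2))
cv2.imwrite('pics/s1.png',env.get_image('scene'))
E
```

```text
time_s: 5.75
eef_pos: [0.5178, 0.0129, 0.3278]
ee_rot: [-0.0, 1.0, -0.0, 0.001]
force: [-0.1, 0.7, -1.4]
gripper_width: 0.383
gripper_force: 59.9
time_s: 6.25
eef_pos: [0.5283, -0.1286, 0.324]
ee_rot: [-0.0, 1.0, 0.0, -0.001]
force: [0.9, -0.1, -2.8]
gripper_width: 0.382
gripper_force: 60.0
time_s: 6.75
eef_pos: [0.5404, -0.3037, 0.3237]
ee_rot: [0.0, 1.0, 0.001, -0.001]
force: [0.4, 0.6, -1.6]
gripper_width: 0.384
gripper_force: 60.0
time_s: 7.25
eef_pos: [0.541, -0.3513, 0.3247]
ee_rot: [-0.0, 1.0, 0.0, -0.0]
force: [-0.1, 0.0, -2.5]
gripper_width: 0.38
gripper_force: 60.0
[ 0.54097557 -0.35133379  0.32471291] [-0.06123233  0.02743935 -2.54868994] [[-1.0, -0.001, -0.0], [-0.001, 1.0, 0.001], [0.0, 0.001, -1.0]] [-0.65  0.51  1.36  0.    1.27 -2.22]
```

View pics/s1.png

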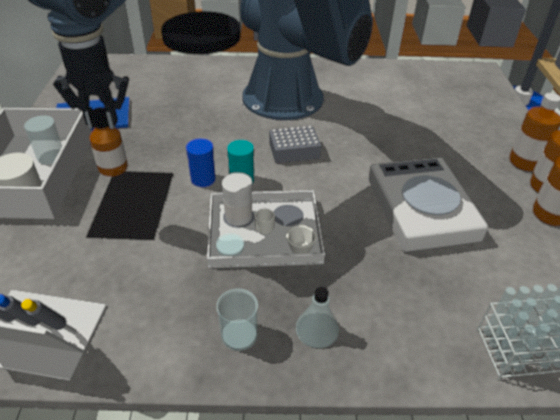

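The bottle hangs upright from the gripper at (105,150), and its grey place disc in the tray is free.

```bash
python3 -m crank '[[0,0,2,0,0,0,-1],[0,0,3.5,0,0,0,-1],[0,0,3.5,0,0,0,-1],[0,0,2.5,0,0,0,-1],[0,0,1.5,0,0,0,-1]]'
python3 -m crank '[[0,0,1,0,0,0,-1],[0,0,0.5,0,0,0,-1],[0,0,0.2,0,0,0,-1],[0,0,0,0,0,0,-1],[0,0,0,0,0,0,-1]]'
python3 -m crank '[[0,0,0.1,0,0,0,-1],[0,0,0.1,0,0,0,-1],[0,0,0.1,0,0,0,-1],[0,0,0,0,0,0,-1],[0,0,0,0,0,0,-1]]'
```

```text
time_s: 7.8
eef_pos: [0.5406, -0.3508, 0.193]
ee_rot: [-0.001, 1.0, 0.001, -0.001]
force: [0.3, 0.1, -2.7]
gripper_width: 0.381
gripper_force: 60.1
time_s: 8.3
eef_pos: [0.5411, -0.3524, 0.1788]
ee_rot: [-0.0, 1.0, -0.0, 0.001]
force: [-0.3, -0.0, -2.7]
gripper_width: 0.386
gripper_force: 60.1
time_s: 8.8
eef_pos: [0.5411, -0.3523, 0.1755]
ee_rot: [-0.0, 1.0, -0.0, 0.0]
force: [-1.0, 0.6, 4.5]
gripper_width: 0.381
gripper_force: 60.6
```

```bash
python3 -m crank '[[0,0,0,0,0,0,-0.1],[0,0,0,0,0,0,0.1],[0,0,0,0,0,0,0.5],[0,0,0,0,0,0,1],[0,0,0,0,0,0,1]]'
python3 -m crank '[[0,0,0,0,0,0,1],[0,0,-1.5,0,0,0,1],[0,0,-2.5,0,0,0,1],[0,0,-2.5,0,0,0,1],[0,0,-2,0,0,0,1]]'
python3 -m crank '[[0,2.5,0,0,0,0,1],[0.3,4,0,0,0,0,1],[0.3,4,0,0,0,0,1],[0.3,4,0,0,0,0,1],[0.3,4,0,0,0,0,1]]'
python3 -m crank '[[0.3,4,0,0,0,0,1],[0,2.7,0,0,0,0,1],[0,0,0,0,0,0,1],[0,0,0,0,0,0,1],[0,0,0,0,0,0,1]]'
python3 w.py w4; python3 - <<'E'
from h import *
im=cv2.imread('pics/w4.png');s=np.load('pics/w4.npz');c=campose('wrist',s)
g=cv2.cvtColor(im,cv2.COLOR_BGR2GRAY)
print(w2px(c,[[.527,-.1,.106]]),im[240,280])
m=((g>170)*255).astype(np.uint8);m=cv2.morphologyEx(m,cv2.MORPH_OPEN,np.ones((9,9),np.uint8))
for b in blobs(m,(200,150,360,330),300)[:3]: print('lid',cv2.boundingRect(b),circ(c,b,.106))
E
```

```text
time_s: 9.3
eef_pos: [0.5409, -0.3521, 0.1748]
ee_rot: [-0.0, 1.0, 0.0, -0.0]
force: [-1.1, -0.3, -0.1]
gripper_width: 1.0
gripper_force: 0.0
time_s: 9.8
eef_pos: [0.5411, -0.3523, 0.2627]
ee_rot: [-0.0, 1.0, -0.001, 0.001]
force: [-0.2, 1.2, -1.1]
gripper_width: 0.999
gripper_force: 0.0
time_s: 10.3
eef_pos: [0.5286, -0.1658, 0.2612]
ee_rot: [0.0, 1.0, -0.0, 0.001]
force: [1.7, 0.1, 0.1]
gripper_width: 1.003
gripper_force: 0.0
time_s: 10.8
eef_pos: [0.526, -0.101, 0.2604]
ee_rot: [0.0, 1.0, -0.0, 0.0]
force: [0.7, 0.3, 0.4]
gripper_width: 1.001
gripper_force: 0.0
10.8 [ 0.526  -0.101   0.2604] [[-1.0, 0.001, 0.001], [0.001, 1.0, -0.0], [-0.001, -0.0, -1.0]] [-0.28  0.37  1.73 -0.    1.03 -1.85]
[[280.85914651 220.51883718]] [178 180 181]
lid (236, 175, 124, 140) (array([547.1, -88.4]), array([ 62.2, 122.4]))
lid (291, 150, 69, 27) (array([486.3, -63. ]), array([15. , 50.3]))
lid (233, 150, 33, 28) (array([ 486.4, -122.7]), array([16.2, 22.9]))
```

View pics/w4.png

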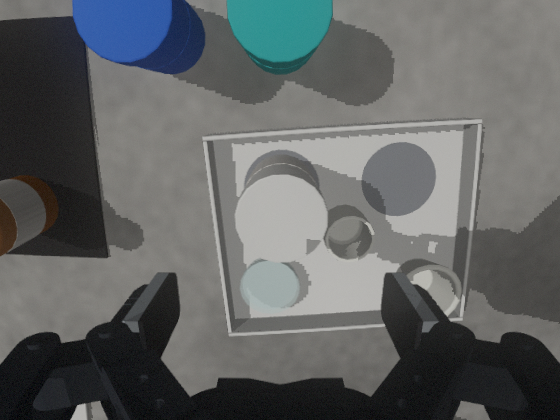

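The lid is at about (281,221), centred under the gripper. The bottle stands on the mat at left, and the crucible (348,237) and dish (270,285) are undisturbed.

```bash
python3 -m crank '[[-0.1,0.1,2,0,0,0,1],[0,0,3,0,0,0,1],[0,0,3,0,0,0,1],[0,0,2,0,0,0,1],[0,0,1,0,0,0,1]]'
python3 -m crank '[[0,0,0.8,0,0,0,1],[0,0,0,0,0,0,1],[0,0,0,0,0,0,0.8],[0,0,0,0,0,0,0.7],[0,0,0,0,0,0,0.6]]'
python3 -m crank '[[0,0,0,0,0,0,0.5],[0,0,0,0,0,0,0.3],[0,0,0,0,0,0,-1],[0,0,0,0,0,0,-1],[0,0,0,0,0,0,-1]]'
```

```text
time_s: 11.35
eef_pos: [0.5263, -0.0999, 0.1482]
ee_rot: [0.001, 1.0, 0.0, -0.001]
force: [-0.4, 0.6, -0.2]
gripper_width: 1.001
gripper_force: 0.0
time_s: 11.85
eef_pos: [0.5271, -0.0992, 0.1426]
ee_rot: [-0.0, 1.0, -0.0, 0.001]
force: [0.5, 0.5, -0.6]
gripper_width: 0.801
gripper_force: 0.0
time_s: 12.35
eef_pos: [0.5273, -0.0994, 0.1429]
ee_rot: [-0.0, 1.0, -0.0, 0.001]
force: [-1.4, -1.8, 7.9]
gripper_width: 0.737
gripper_force: 64.2
```

```bash
python3 -m crank '[[0,0,-1,0,0,0,-1],[0,0,-3,0,0,0,-1],[0,0,-4,0,0,0,-1],[0,0,-4,0,0,0,-1],[0,0,-3,0,0,0,-1]]'
python3 -m crank '[[0.3,-1,0,0,0,0,-1],[1,-2.5,0,0,0,0,-1],[1.2,-3.2,0,0,0,0,-1],[1.3,-3.3,0,0,0,0,-1],[1.3,-3.3,0,0,0,0,-1]]'
python3 -m crank '[[1.3,-3.3,0,0,0,0,-1],[1.3,-3.3,0,0,0,0,-1],[1.2,-2.7,0,0,0,0,-1],[0.8,-1.7,0,0,0,0,-1],[0.3,-1,0,0,0,0,-1]]'
python3 -m crank '[[0,0,0,0,0,0,-1],[0,0,2,0,0,0,-1],[0,0,3.5,0,0,0,-1],[0,0,3.5,0,0,0,-1],[0,0,2.5,0,0,0,-1]]'
python3 -m crank '[[0,0,2,0,0,0,-1],[0,0,1,0,0,0,-1],[0,0,0.2,0,0,0,-1],[0,0,0,0,0,0,-1],[0,0,0,0,0,0,-1]]'
python3 -m crank '[[0,0,0.1,0,0,0,-1],[0,0,0.1,0,0,0,-1],[0,0,0.1,0,0,0,-1],[0,0,0,0,0,0,-1],[0,0,0,0,0,0,-1]]'
```

```text
time_s: 12.85
eef_pos: [0.5268, -0.0991, 0.2948]
ee_rot: [-0.0, 1.0, -0.0, 0.001]
force: [0.0, -0.8, -2.4]
gripper_width: 0.733
gripper_force: 66.3
time_s: 13.35
eef_pos: [0.4747, -0.2333, 0.2911]
ee_rot: [-0.0, 1.0, 0.0, -0.001]
force: [0.1, -0.1, -2.7]
gripper_width: 0.731
gripper_force: 66.3
time_s: 13.85
eef_pos: [0.4256, -0.3533, 0.291]
ee_rot: [0.001, 1.0, 0.001, -0.001]
force: [-0.0, -0.0, -2.8]
gripper_width: 0.735
gripper_force: 66.3
time_s: 14.35
eef_pos: [0.4268, -0.3506, 0.1747]
ee_rot: [-0.001, 1.0, 0.001, -0.001]
force: [-0.1, -0.2, -2.1]
gripper_width: 0.732
gripper_force: 66.3
time_s: 14.85
eef_pos: [0.4273, -0.3523, 0.1459]
ee_rot: [-0.0, 1.0, -0.001, 0.001]
force: [0.2, -0.1, -2.2]
gripper_width: 0.735
gripper_force: 66.3
time_s: 15.35
eef_pos: [0.4271, -0.3524, 0.1428]
ee_rot: [0.0, 1.0, -0.0, 0.0]
force: [-0.7, 2.1, 7.0]
gripper_width: 0.729
gripper_force: 67.2
```

```bash
python3 -m crank '[[0,0,0,0,0,0,0.6],[0,0,0,0,0,0,0.8],[0,0,0,0,0,0,1],[0,0,0,0,0,0,1],[0,0,-1,0,0,0,1]]'
python3 -m crank '[[0,0,-2,0,0,0,1],[0,0,-3,0,0,0,1],[0,0,-3,0,0,0,1],[0,0,-2,0,0,0,1],[0,0,0,0,0,0,1]]'
python3 -m crank '[[-1,2,0,0,0,0,1],[-1.5,3.6,0,0,0,0,1],[-1.6,3.8,0,0,0,0,1],[-1.6,3.8,0,0,0,0,1],[-1.6,3.8,0,0,0,0,1]]'
python3 -m crank '[[-1.6,3.8,0,0,0,0,1],[-1.6,3.8,0,0,0,0,1],[-1.6,3.8,0,0,0,0,1],[-1.2,2.8,0,0,0,0,1],[0,0,0,0,0,0,1]]'
python3 -m crank '[[0,0,0,0,0,0,1],[0,0,0,0,0,0,1],[0,0,0,0,0,0,1],[0,0,0,0,0,0,1],[0,0,0,0,0,0,1]]'
python3 w.py w5; python3 - <<'E'
from h import *
im=cv2.imread('pics/w5.png');s=np.load('pics/w5.npz');c=campose('wrist',s)
print(w2px(c,[[.561,-.039,.046]]))
E
```

```text
time_s: 15.85
eef_pos: [0.4264, -0.3518, 0.1512]
ee_rot: [-0.0, 1.0, 0.001, -0.001]
force: [-0.4, -0.2, 0.5]
gripper_width: 0.998
gripper_force: 0.0
time_s: 16.35
eef_pos: [0.4276, -0.3528, 0.2553]
ee_rot: [-0.0, 1.0, -0.002, 0.002]
force: [-0.0, 0.4, -0.2]
gripper_width: 1.002
gripper_force: 0.0
time_s: 16.85
eef_pos: [0.5, -0.1805, 0.2514]
ee_rot: [0.0, 1.0, 0.0, -0.0]
force: [1.0, -0.2, -0.4]
gripper_width: 1.001
gripper_force: 0.0
time_s: 17.35
eef_pos: [0.5604, -0.0372, 0.2513]
ee_rot: [-0.002, 1.0, 0.0, -0.0]
force: [0.0, -0.8, 0.9]
gripper_width: 0.999
gripper_force: 0.0
time_s: 17.85
eef_pos: [0.5597, -0.0407, 0.2519]
ee_rot: [0.0, 1.0, -0.0, -0.0]
force: [-0.6, -0.2, -0.6]
gripper_width: 0.995
gripper_force: 0.0
17.85 [ 0.5597 -0.0407  0.2519] [[-1.0, 0.001, -0.0], [0.001, 1.0, -0.0], [0.0, -0.0, -1.0]] [-0.16  0.43  1.67 -0.    1.04 -1.73]
[[281.54337003 200.93246497]]
```

View pics/w5.png

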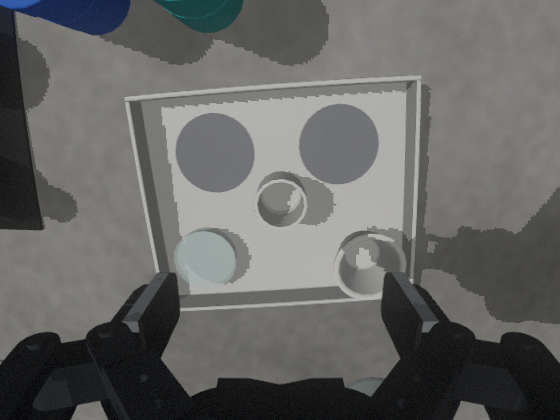

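The crucible rim is at about (282,203), with both grey discs empty at (215,152) and (338,143). The mortar (371,266) and dish (206,258) are in place.

```bash
python3 - <<'E'
from h import *
s=np.load('pics/w5.npz');c=campose('wrist',s)
print('cruc',px2w(c,[[282,203]],.046),'mortar',px2w(c,[[371,266]],.044),'dish',px2w(c,[[206,258]],.021))
print('discs jar,bottle',px2w(c,[[215,152],[338.5,143.5]],.004))
im=cv2.imread('pics/w5.png')
E
python3 -m crank '[[-0.2,0.2,2,0,0,0,0.8],[0,0,3,0,0,0,0.7],[0,0,3,0,0,0,0.7],[0,0,2,0,0,0,0.7],[0,0,0,0,0,0,0.7]]'
python3 w.py w6
```

```text
cruc [[ 0.56274602 -0.03862563  0.046     ]] mortar [[0.62043617 0.03934801 0.044     ]] dish [[ 0.62327299 -0.10969701  0.021     ]]
discs jar,bottle [[ 0.52661041 -0.09904031  0.004     ]
 [ 0.51900357  0.01221379  0.004     ]]
time_s: 18.4
eef_pos: [0.5606, -0.0381, 0.1495]
ee_rot: [0.0, 1.0, 0.0, -0.002]
force: [0.3, -0.0, 1.5]
gripper_width: 0.852
gripper_force: 0.0
18.4 [ 0.5606 -0.0381  0.1495] [[-1.0, 0.0, -0.005], [0.0, 1.0, 0.001], [0.005, 0.001, -1.0]] [-0.15  0.58  1.74 -0.    0.83 -1.72]
```

View pics/w6.png

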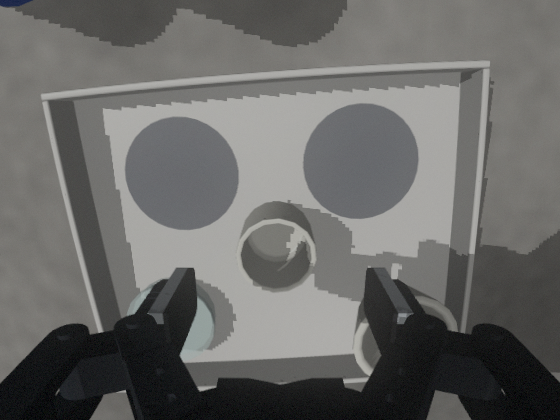

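The rim is now at about (277.5,255), between the fingers.

```bash
python3 - <<'E'
from h import *
s=np.load('pics/w6.npz');c=campose('wrist',s)
print('cruc',px2w(c,[[277.5,255]],.046))
print('discs',px2w(c,[[182,173],[361,161]],.004), env.read_state()['eef_pos'])
E
python3 -m crank '[[0,0,1,0,0,0,0.7],[0,0,1,0,0,0,0.7],[0,0,0,0,0,0,0.7],[0,0,0,0,0,0,0.7],[0,0,0,0,0,0,0.7]]'
```

```text
cruc [[ 0.56354419 -0.03890034  0.046     ]]
discs [[ 0.52666637 -0.09887999  0.004     ]
 [ 0.51912274  0.0125038   0.004     ]] [ 0.5614822  -0.03821238  0.15129411]
time_s: 18.95
eef_pos: [0.5621, -0.0382, 0.1323]
ee_rot: [-0.0, 1.0, -0.0, 0.0]
force: [-0.5, 1.4, -0.1]
gripper_width: 0.853
gripper_force: 0.0
```

```bash
python3 -m crank '[[-0.1,-0.07,2,0,0,0,0.7],[0,0,2,0,0,0,0.7],[0,0,1.2,0,0,0,0.7],[0,0,0,0,0,0,0.7],[0,0,0,0,0,0,0.7]]'
python3 -m crank '[[0,0,0,0,0,0,0.4],[0,0,0,0,0,0,0.3],[0,0,0,0,0,0,0.2],[0,0,0,0,0,0,0.1],[0,0,0,0,0,0,0]]'
python3 -m crank '[[0,0,0,0,0,0,-0.1],[0,0,0,0,0,0,-1],[0,0,0,0,0,0,-1],[0,0,0,0,0,0,-1],[0,0,0,0,0,0,-1]]'
```

```text
time_s: 19.45
eef_pos: [0.5631, -0.0389, 0.0804]
ee_rot: [-0.0, 1.0, -0.0, 0.0]
force: [-0.3, -0.1, -0.3]
gripper_width: 0.849
gripper_force: 0.0
time_s: 19.95
eef_pos: [0.563, -0.0389, 0.0804]
ee_rot: [-0.0, 1.0, -0.0, 0.0]
force: [-0.5, -0.4, 3.5]
gripper_width: 0.508
gripper_force: 32.9
time_s: 20.45
eef_pos: [0.563, -0.0389, 0.0805]
ee_rot: [-0.0, 1.0, -0.0, 0.0]
force: [-2.6, -0.2, 7.6]
gripper_width: 0.502
gripper_force: 59.9
```

```bash
python3 -m crank '[[0,0,-1,0,0,0,-1],[0,0,-3,0,0,0,-1],[0,0,-4.5,0,0,0,-1],[0,0,-4.5,0,0,0,-1],[0,0,-4,0,0,0,-1]]'
python3 -m crank '[[0.2,2,-1,0,0,0,-1],[0.5,3.5,-2,0,0,0,-1],[0.5,3.5,0,0,0,0,-1],[0.5,3.5,0,0,0,0,-1],[0.5,3.5,0,0,0,0,-1]]'
python3 -m crank '[[0.5,3.5,0,0,0,0,-1],[0.5,3.5,0,0,0,0,-1],[0.5,3.5,0,0,0,0,-1],[0.5,3.5,0,0,0,0,-1],[0.5,3.5,0,0,0,0,-1]]'
python3 -m crank '[[0.5,2.5,0,0,0,0,-1],[0,0.9,0,0,0,0,-1],[0,0,0,0,0,0,-1],[0,0,0,0,0,0,-1],[0,0,0,0,0,0,-1]]'
python3 w.py w7
python3 - <<'E'
from h import *
im=cv2.imread('pics/w7.png');s=np.load('pics/w7.npz');c=campose('wrist',s)
print(w2px(c,[[.511,.33,.07],[.575,.33,.07],[.447,.33,.07],[.511,.394,.07],[.511,.266,.07]]))
E
```

```text
time_s: 20.95
eef_pos: [0.5627, -0.0388, 0.2527]
ee_rot: [-0.0, 1.0, -0.0, 0.001]
force: [0.4, 0.1, -2.2]
gripper_width: 0.502
gripper_force: 61.0
time_s: 21.45
eef_pos: [0.5403, 0.1224, 0.2806]
ee_rot: [0.0, 1.0, 0.0, 0.0]
force: [1.3, -0.3, -0.5]
gripper_width: 0.5
gripper_force: 61.0
time_s: 21.95
eef_pos: [0.5152, 0.2975, 0.2805]
ee_rot: [-0.0, 1.0, 0.0, 0.0]
force: [0.1, -0.3, -0.6]
gripper_width: 0.502
gripper_force: 61.0
time_s: 22.45
eef_pos: [0.5111, 0.329, 0.28]
ee_rot: [0.001, 1.0, -0.0, -0.0]
force: [-0.2, -0.7, -0.8]
gripper_width: 0.502
gripper_force: 61.0
22.45 [0.5111 0.329  0.28  ] [[-1.0, 0.001, -0.0], [0.001, 1.0, -0.0], [0.0, -0.0, -1.0]] [ 0.5   0.48  1.52 -0.    1.14 -1.07]
[[280.71399934 197.95324695]
 [280.69099429 268.46458133]
 [280.73444796 118.09889455]
 [358.12764976 198.00538829]
 [203.31715252 198.00915894]]
```

View pics/w7.png

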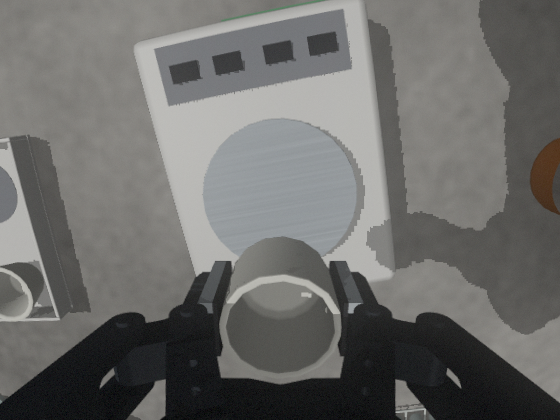

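The crucible hangs upright. The pan's edges (left 203, right 357, top 118) match the predicted circle, so the pan centre is straight below.

```bash
python3 -m crank '[[0,0.1,2,0,0,0,-1],[0,0,3.5,0,0,0,-1],[0,0,3.5,0,0,0,-1],[0,0,2.2,0,0,0,-1],[0,0,1,0,0,0,-1]]'
python3 -m crank '[[0,0,0.5,0,0,0,-1],[0,0,0.2,0,0,0,-1],[0,0,0,0,0,0,-1],[0,0,0,0,0,0,-1],[0,0,0,0,0,0,-1]]'
python3 -m crank '[[0,0,0.1,0,0,0,-1],[0,0,0.1,0,0,0,-1],[0,0,0.1,0,0,0,-1],[0,0,0.1,0,0,0,-1],[0,0,0,0,0,0,-1]]'
```

```text
time_s: 23.0
eef_pos: [0.5104, 0.33, 0.1559]
ee_rot: [0.0, 1.0, -0.001, -0.001]
force: [-0.0, -0.1, -0.5]
gripper_width: 0.503
gripper_force: 61.0
time_s: 23.5
eef_pos: [0.511, 0.3313, 0.1517]
ee_rot: [-0.0, 1.0, 0.0, 0.001]
force: [-0.3, 0.5, -0.9]
gripper_width: 0.501
gripper_force: 61.0
time_s: 24.0
eef_pos: [0.5108, 0.3311, 0.1467]
ee_rot: [-0.0, 1.0, -0.0, -0.0]
force: [-0.5, 0.7, -0.4]
gripper_width: 0.5
gripper_force: 61.0
```

```bash
python3 -m crank '[[0,0,0.05,0,0,0,-1],[0,0,0,0,0,0,-1],[0,0,0,0,0,0,-1],[0,0,0,0,0,0,-1],[0,0,0,0,0,0,-1]]'
```

```text
time_s: 24.5
eef_pos: [0.5108, 0.3312, 0.1465]
ee_rot: [-0.0, 1.0, 0.0, 0.0]
force: [-1.4, -1.3, 3.6]
gripper_width: 0.501
gripper_force: 61.3
```

```bash
python3 -m crank '[[0,0,0,0,0,0,0.1],[0,0,0,0,0,0,0.2],[0,0,0,0,0,0,0.4],[0,0,0,0,0,0,0.7],[0,0,0,0,0,0,0.7]]'
python3 -m crank '[[0,0,-1,0,0,0,0.7],[0,0,-3,0,0,0,0.7],[0,0,-4,0,0,0,1],[0,0,-4,0,0,0,1],[0,0,-2,0,0,0,1]]'
python3 -m crank '[[0,-2,0,0,0,0,1],[0,-4,0,0,0,0,1],[0,-4.5,0,0,0,0,1],[0,-4.5,0,0,0,0,1],[0,-4.5,0,0,0,0,1]]'
python3 -m crank '[[-0.5,-4.5,0,0,0,0,1],[-0.5,-4.5,0,0,0,0,1],[-0.5,-4.5,0,0,0,0,1],[-0.5,-4.5,0,0,0,0,1],[-0.5,-4.5,0,0,0,0,1]]'
python3 -m crank '[[-0.5,-4.5,0,0,0,0,1],[0,-4.5,0,0,0,0,1],[0,-4.5,0,0,0,0,1],[0,-4.5,0,0,0,0,1],[0,-4.3,0,0,0,0,1]]'
python3 -m crank '[[0,0,0,0,0,0,1],[0,0,0,0,0,0,1],[0,0,0,0,0,0,1],[0,0,0,0,0,0,1],[0,0,0,0,0,0,1]]'
python3 w.py w8
python3 - <<'E'
from h import *
im=env.get_image('top');cv2.imwrite('pics/t2.png',im)
s=np.load('pics/w8.npz');c=campose('wrist',s);im=cv2.imread('pics/w8.png');print(w2px(c,[[.541,-.352,.138],[.427,-.352,.106]]))
E
```

```text
time_s: 25.0
eef_pos: [0.5108, 0.3311, 0.1463]
ee_rot: [-0.0, 1.0, -0.0, -0.0]
force: [0.3, 0.4, 0.2]
gripper_width: 0.847
gripper_force: 0.0
time_s: 25.5
eef_pos: [0.5114, 0.3315, 0.291]
ee_rot: [-0.0, 1.0, 0.001, 0.002]
force: [0.7, 0.5, -0.1]
gripper_width: 1.001
gripper_force: 0.0
time_s: 26.0
eef_pos: [0.5105, 0.1345, 0.2873]
ee_rot: [-0.0, 1.0, 0.0, 0.0]
force: [1.8, -0.7, 0.5]
gripper_width: 0.998
gripper_force: 0.0
time_s: 26.5
eef_pos: [0.5357, -0.0908, 0.2874]
ee_rot: [-0.0, 1.0, -0.0, 0.001]
force: [0.5, 0.6, 0.5]
gripper_width: 1.006
gripper_force: 0.0
time_s: 27.0
eef_pos: [0.5405, -0.3139, 0.2873]
ee_rot: [0.0, 1.0, -0.0, 0.0]
force: [1.5, -0.3, 0.5]
gripper_width: 1.002
gripper_force: 0.0
time_s: 27.5
eef_pos: [0.5411, -0.3109, 0.2867]
ee_rot: [-0.001, 1.0, -0.0, 0.0]
force: [0.5, 0.6, -0.3]
gripper_width: 0.999
gripper_force: 0.0
27.5 [ 0.5411 -0.3109  0.2867] [[-1.0, -0.001, 0.0], [-0.001, 1.0, -0.0], [-0.0, -0.0, -1.0]] [-0.6   0.5   1.47  0.    1.17 -2.17]
[[216.9151709  221.67116451]
 [217.79935378  43.19635248]]
```

View pics/w8.png

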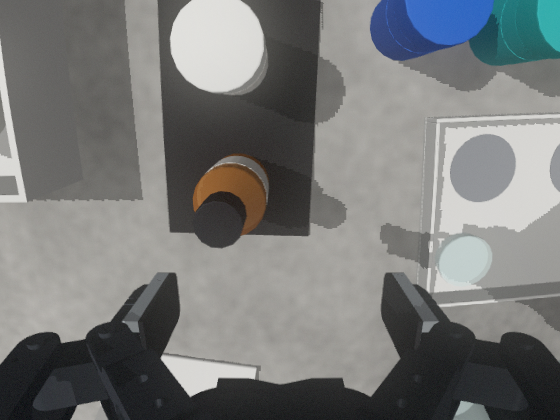

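View pics/t2.png

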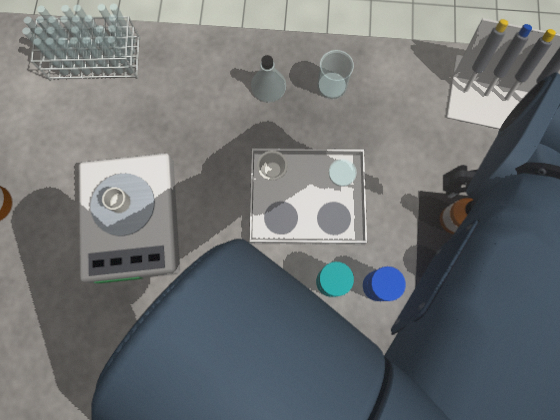

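Top view: the crucible stands on the pan at about (115,199), offset as parallax at rim height would give. The bottle and jar stand on the mat; the wrist view has the cap at (220,220).

```bash
python3 - <<'E'
from h import *
c=campose('top');print(w2px(c,[[.511,.331,.112],[.511,.33,.07]]))
im=cv2.imread('pics/w8.png');s=np.load('pics/w8.npz');c=campose('wrist',s);g=cv2.cvtColor(im,cv2.COLOR_BGR2GRAY)
print(px2w(c,[[220,220]],.138),px2w(c,[[217,44]],.106))
E
python3 -m crank '[[0,-2,0,0,0,0,1],[0,-2,2,0,0,0,1],[0,0,3,0,0,0,1],[0,0,3,0,0,0,1],[0,0,2,0,0,0,1]]'
python3 -m crank '[[0,0,1.1,0,0,0,1],[0,0,0,0,0,0,1],[0,0,0,0,0,0,1],[0,0,0,0,0,0,1],[0,0,0,0,0,0,1]]'
```

```text
[[112.80713511 198.12469924]
 [120.83123044 203.042841  ]]
[[ 0.53983416 -0.34990204  0.138     ]] [[ 0.4274991 -0.3525509  0.106    ]]
time_s: 28.1
eef_pos: [0.5404, -0.3513, 0.1843]
ee_rot: [-0.0, 1.0, 0.001, -0.001]
force: [-0.5, 0.3, -0.1]
gripper_width: 1.001
gripper_force: 0.0
time_s: 28.6
eef_pos: [0.5412, -0.352, 0.1765]
ee_rot: [-0.0, 1.0, -0.001, 0.001]
force: [-0.8, 0.8, -0.4]
gripper_width: 1.003
gripper_force: 0.0
```

```bash
python3 -m crank '[[0,0,0.1,0,0,0,0.4],[0,0,0,0,0,0,0.1],[0,0,0,0,0,0,-0.1],[0,0,0,0,0,0,-0.2],[0,0,0,0,0,0,-0.3]]'
python3 -m crank '[[0,0,0,0,0,0,-1],[0,0,0,0,0,0,-1],[0,0,0,0,0,0,-1],[0,0,0,0,0,0,-1],[0,0,0,0,0,0,-1]]'
python3 -m crank '[[0,0,-1,0,0,0,-1],[0,0,-3,0,0,0,-1],[0,0,-4,0,0,0,-1],[0,0,-4,0,0,0,-1],[0,0,-3,0,0,0,-1]]'
python3 -m crank '[[0,1,0,0,0,0,-1],[0.2,2.5,0,0,0,0,-1],[0.3,3.5,0,0,0,0,-1],[0.3,3.5,0,0,0,0,-1],[0.3,3.5,0,0,0,0,-1]]'
python3 -m crank '[[0.3,3.5,0,0,0,0,-1],[0.3,3.5,0,0,0,0,-1],[0.3,3.5,0,0,0,0,-1],[0.3,3.5,0,0,0,0,-1],[0,3.5,0,0,0,0,-1]]'
python3 -m crank '[[0,2.5,0,0,0,0,-1],[0,1.5,0,0,0,0,-1],[0,1,0,0,0,0,-1],[0,0,0,0,0,0,-1],[0,0,0,0,0,0,-1]]'
python3 -m crank '[[0,0,0,0,0,0,-1],[0,0,0,0,0,0,-1],[0,0,0,0,0,0,-1],[0,0,0,0,0,0,-1],[0,0,0,0,0,0,-1]]'
```

```text
time_s: 29.1
eef_pos: [0.541, -0.352, 0.1747]
ee_rot: [-0.0, 1.0, -0.0, 0.0]
force: [-0.4, -1.3, 0.9]
gripper_width: 0.385
gripper_force: 59.4
time_s: 29.6
eef_pos: [0.541, -0.352, 0.1746]
ee_rot: [-0.0, 1.0, -0.0, 0.0]
force: [-0.9, -1.5, 5.4]
gripper_width: 0.382
gripper_force: 59.6
time_s: 30.1
eef_pos: [0.5408, -0.3515, 0.327]
ee_rot: [-0.0, 1.0, -0.0, 0.0]
force: [1.4, -0.6, -3.1]
gripper_width: 0.384
gripper_force: 59.9
time_s: 30.6
eef_pos: [0.5289, -0.2098, 0.323]
ee_rot: [-0.0, 1.0, 0.001, -0.001]
force: [1.0, 0.2, -2.8]
gripper_width: 0.388
gripper_force: 60.0
time_s: 31.1
eef_pos: [0.5166, -0.035, 0.3233]
ee_rot: [-0.0, 1.0, 0.0, -0.001]
force: [-0.1, -0.6, -2.2]
gripper_width: 0.379
gripper_force: 60.0
time_s: 31.6
eef_pos: [0.5178, 0.0125, 0.3242]
ee_rot: [0.0, 1.0, -0.0, -0.0]
force: [0.2, 0.7, -2.9]
gripper_width: 0.385
gripper_force: 60.1
time_s: 32.1
eef_pos: [0.5178, 0.013, 0.3244]
ee_rot: [0.0, 1.0, 0.0, -0.0]
force: [0.5, -0.8, -1.6]
gripper_width: 0.38
gripper_force: 60.1
```

```bash
python3 -m crank '[[0,0,2,0,0,0,-1],[0,0,3.5,0,0,0,-1],[0,0,3.5,0,0,0,-1],[0,0,2.5,0,0,0,-1],[0,0,1.5,0,0,0,-1]]'
python3 -m crank '[[0,0,1,0,0,0,-1],[0,0,0.5,0,0,0,-1],[0,0,0.1,0,0,0,-1],[0,0,0,0,0,0,-1],[0,0,0,0,0,0,-1]]'
python3 -m crank '[[0,0,0.1,0,0,0,-1],[0,0,0.1,0,0,0,-1],[0,0,0.1,0,0,0,-1],[0,0,0,0,0,0,-1],[0,0,0,0,0,0,-1]]'
```

```text
time_s: 32.6
eef_pos: [0.5172, 0.0132, 0.1924]
ee_rot: [-0.0, 1.0, 0.0, -0.001]
force: [1.1, -0.2, -2.4]
gripper_width: 0.38
gripper_force: 60.0
time_s: 33.1
eef_pos: [0.5182, 0.0131, 0.1791]
ee_rot: [-0.0, 1.0, -0.0, 0.001]
force: [-1.4, 0.7, -3.4]
gripper_width: 0.381
gripper_force: 60.1
time_s: 33.6
eef_pos: [0.5178, 0.0131, 0.1754]
ee_rot: [-0.0, 1.0, -0.0, -0.0]
force: [-0.8, -1.5, -2.6]
gripper_width: 0.382
gripper_force: 60.1
```

```bash
python3 -m crank '[[0,0,0.05,0,0,0,-1],[0,0,0.05,0,0,0,-1],[0,0,0,0,0,0,-1],[0,0,0,0,0,0,-1],[0,0,0,0,0,0,-1]]'
```

```text
time_s: 34.1
eef_pos: [0.518, 0.0131, 0.1746]
ee_rot: [-0.0, 1.0, -0.0, 0.0]
force: [-0.5, -0.6, 2.4]
gripper_width: 0.382
gripper_force: 60.6
```

```bash
python3 -m crank '[[0,0,0,0,0,0,-0.1],[0,0,0,0,0,0,0.1],[0,0,0,0,0,0,0.5],[0,0,0,0,0,0,1],[0,0,0,0,0,0,1]]'
python3 -m crank '[[0,0,0,0,0,0,1],[0,0,-1.5,0,0,0,1],[0,0,-2.5,0,0,0,1],[0,0,-3,0,0,0,1],[0,0,-2,0,0,0,1]]'
python3 -m crank '[[0.5,-2,0,0,0,0,1],[0.9,-3.5,0,0,0,0,1],[0.9,-3.5,0,0,0,0,1],[0.9,-3.5,0,0,0,0,1],[0.9,-3.5,0,0,0,0,1]]'
python3 -m crank '[[0.9,-3.5,0,0,0,0,1],[0.9,-3.5,0,0,0,0,1],[0.9,-3.5,0,0,0,0,1],[0.9,-3.5,0,0,0,0,1],[0.9,-3.5,0,0,0,0,1]]'
python3 -m crank '[[0.5,-3,0,0,0,0,1],[0,0,0,0,0,0,1],[0,0,0,0,0,0,1],[0,0,0,0,0,0,1],[0,0,0,0,0,0,1]]'
python3 w.py w9; python3 - <<'E'
from h import *
im=cv2.imread('pics/w9.png');s=np.load('pics/w9.npz');c=campose('wrist',s)
g=cv2.cvtColor(im,cv2.COLOR_BGR2GRAY);m=((g>160)*255).astype(np.uint8);m=cv2.morphologyEx(m,cv2.MORPH_OPEN,np.ones((9,9),np.uint8))
for b in blobs(m,(200,120,360,330),300)[:2]: print('lid',cv2.boundingRect(b),circ(c,b,.106))
E
```

```text
time_s: 34.6
eef_pos: [0.5178, 0.0131, 0.1744]
ee_rot: [-0.0, 1.0, -0.0, -0.0]
force: [0.3, 0.3, -0.2]
gripper_width: 0.999
gripper_force: 0.0
time_s: 35.1
eef_pos: [0.5181, 0.0131, 0.2662]
ee_rot: [-0.0, 1.0, -0.0, 0.001]
force: [0.4, -0.1, 0.4]
gripper_width: 1.001
gripper_force: 0.0
time_s: 35.6
eef_pos: [0.4763, -0.1482, 0.2645]
ee_rot: [-0.0, 1.0, -0.0, 0.0]
force: [0.7, -0.8, -1.3]
gripper_width: 1.002
gripper_force: 0.0
time_s: 36.1
eef_pos: [0.4313, -0.3233, 0.2645]
ee_rot: [-0.0, 1.0, -0.0, 0.0]
force: [-0.8, 0.7, -0.2]
gripper_width: 1.004
gripper_force: 0.0
time_s: 36.6
eef_pos: [0.4272, -0.351, 0.2645]
ee_rot: [-0.001, 1.0, 0.0, 0.0]
force: [0.1, 0.6, -0.4]
gripper_width: 0.999
gripper_force: 0.0
36.6 [ 0.4272 -0.351   0.2645] [[-1.0, -0.001, 0.0], [-0.001, 1.0, 0.0], [-0.0, 0.0, -1.0]] [-0.77  0.4   1.69  0.    1.06 -2.34]
lid (231, 172, 91, 87) (array([ 426.6, -353.2]), array([61.9, 62.2]))
```

```bash
python3 -m crank '[[0,-0.1,2,0,0,0,1],[0,0,3,0,0,0,1],[0,0,3,0,0,0,1],[0,0,2,0,0,0,1],[0,0,1.2,0,0,0,1]]'
python3 -m crank '[[0,0,0.9,0,0,0,1],[0,0,0,0,0,0,1],[0,0,0,0,0,0,0.8],[0,0,0,0,0,0,0.7],[0,0,0,0,0,0,0.6]]'
python3 -m crank '[[0,0,0,0,0,0,0.5],[0,0,0,0,0,0,0.3],[0,0,0,0,0,0,-1],[0,0,0,0,0,0,-1],[0,0,0,0,0,0,-1]]'
python3 -m crank '[[0,0,-1,0,0,0,-1],[0,0,-3,0,0,0,-1],[0,0,-4,0,0,0,-1],[0,0,-4,0,0,0,-1],[0,0,-3,0,0,0,-1]]'
python3 -m crank '[[-0.3,1,0,0,0,0,-1],[-1,2.5,0,0,0,0,-1],[-1.2,3.2,0,0,0,0,-1],[-1.3,3.3,0,0,0,0,-1],[-1.3,3.3,0,0,0,0,-1]]'
python3 -m crank '[[-1.3,3.3,0,0,0,0,-1],[-1.3,3.3,0,0,0,0,-1],[-1.2,2.7,0,0,0,0,-1],[-0.8,1.7,0,0,0,0,-1],[-0.3,1,0,0,0,0,-1]]'
python3 -m crank '[[0,0,0,0,0,0,-1],[0,0,0,0,0,0,-1],[0,0,0,0,0,0,-1],[0,0,0,0,0,0,-1],[0,0,0,0,0,0,-1]]'
```

```text
time_s: 37.15
eef_pos: [0.4268, -0.352, 0.1509]
ee_rot: [-0.0, 1.0, 0.001, -0.001]
force: [0.3, 0.5, 0.7]
gripper_width: 1.0
gripper_force: 0.0
time_s: 37.65
eef_pos: [0.4271, -0.3531, 0.1441]
ee_rot: [-0.0, 1.0, -0.0, 0.0]
force: [-0.1, 0.1, 0.7]
gripper_width: 0.801
gripper_force: 0.0
time_s: 38.15
eef_pos: [0.4271, -0.3532, 0.1444]
ee_rot: [-0.0, 1.0, -0.0, 0.0]
force: [-1.1, -0.1, 7.6]
gripper_width: 0.728
gripper_force: 64.6
time_s: 38.65
eef_pos: [0.4269, -0.3529, 0.2964]
ee_rot: [-0.0, 1.0, -0.001, 0.001]
force: [-0.2, -0.4, -2.5]
gripper_width: 0.734
gripper_force: 66.3
time_s: 39.15
eef_pos: [0.4777, -0.2181, 0.2926]
ee_rot: [0.0, 1.0, 0.0, -0.001]
force: [0.5, 0.6, -1.3]
gripper_width: 0.731
gripper_force: 66.5
time_s: 39.65
eef_pos: [0.5269, -0.0981, 0.2926]
ee_rot: [-0.001, 1.0, 0.0, -0.001]
force: [-0.0, -0.4, -1.9]
gripper_width: 0.731
gripper_force: 66.5
time_s: 40.15
eef_pos: [0.5267, -0.1004, 0.2934]
ee_rot: [0.0, 1.0, -0.0, 0.0]
force: [-0.2, 0.7, -2.1]
gripper_width: 0.734
gripper_force: 66.5
```

```bash
python3 -m crank '[[-0.05,0.1,2,0,0,0,-1],[0,0,3.5,0,0,0,-1],[0,0,3.5,0,0,0,-1],[0,0,2.5,0,0,0,-1],[0,0,1.5,0,0,0,-1]]'
python3 -m crank '[[0,0,1,0,0,0,-1],[0,0,0.5,0,0,0,-1],[0,0,0,0,0,0,-1],[0,0,0,0,0,0,-1],[0,0,0,0,0,0,-1]]'
python3 -m crank '[[0,0,0.1,0,0,0,-1],[0,0,0.1,0,0,0,-1],[0,0,0.1,0,0,0,-1],[0,0,0,0,0,0,-1],[0,0,0,0,0,0,-1]]'
python3 -m crank '[[0,0,0.05,0,0,0,-1],[0,0,0,0,0,0,-1],[0,0,0,0,0,0,-1],[0,0,0,0,0,0,-1],[0,0,0,0,0,0,-1]]'
```

```text
time_s: 40.65
eef_pos: [0.5266, -0.099, 0.1614]
ee_rot: [0.0, 1.0, 0.0, -0.001]
force: [0.7, 0.4, -0.6]
gripper_width: 0.734
gripper_force: 66.5
time_s: 41.15
eef_pos: [0.5277, -0.099, 0.1492]
ee_rot: [-0.0, 1.0, -0.0, 0.001]
force: [-0.9, -0.1, -2.1]
gripper_width: 0.735
gripper_force: 66.5
time_s: 41.65
eef_pos: [0.5273, -0.0989, 0.1454]
ee_rot: [-0.0, 1.0, 0.0, -0.0]
force: [-0.6, -0.8, -2.6]
gripper_width: 0.733
gripper_force: 66.5
time_s: 42.15
eef_pos: [0.5273, -0.0989, 0.1449]
ee_rot: [-0.0, 1.0, -0.0, 0.0]
force: [0.1, 0.5, -1.7]
gripper_width: 0.732
gripper_force: 66.5
```

```bash
python3 -m crank '[[0,-0.05,0.05,0,0,0,-1],[0,0,0.05,0,0,0,-1],[0,0,0,0,0,0,-1],[0,0,0,0,0,0,-1],[0,0,0,0,0,0,-1]]'
```

```text
time_s: 42.65
eef_pos: [0.5275, -0.0994, 0.1444]
ee_rot: [-0.0, 1.0, -0.0, 0.0]
force: [-2.9, -0.4, 4.2]
gripper_width: 0.734
gripper_force: 67.5
```

Contact. Release, rise, withdraw towards the start side and check from above.

```bash
python3 -m crank '[[0,0,0,0,0,0,0.6],[0,0,0,0,0,0,0.8],[0,0,0,0,0,0,1],[0,0,0,0,0,0,1],[0,0,-1,0,0,0,1]]'
python3 -m crank '[[0,0,-3,0,0,0,1],[0,0,-4,0,0,0,1],[0,0,-4,0,0,0,1],[0,0,-4,0,0,0,1],[0,0,-1,0,0,0,1]]'
python3 -m crank '[[1.5,-3,0,0,0,0,1],[1.5,-4,0,0,0,0,1],[1.5,-4,0,0,0,0,1],[1.5,-4,0,0,0,0,1],[1.5,-4,0,0,0,0,1]]'
python3 -m crank '[[2,-4,0,0,0,0,1],[2,-4,0,0,0,0,1],[2,-4,0,0,0,0,1],[1,-3,0,0,0,0,1],[0,0,0,0,0,0,1]]'
python3 -m crank '[[0,0,0,0,0,0,1],[0,0,0,0,0,0,1],[0,0,0,0,0,0,1],[0,0,0,0,0,0,1],[0,0,0,0,0,0,1]]'
python3 - <<'E'
from h import *
im=env.get_image('top');cv2.imwrite('pics/t3.png',im)
a=cv2.imread('pics/top0.png')
f=lambda i:cv2.resize(i[140:250,240:376],None,fx=2.9,fy=2.9,interpolation=cv2.INTER_CUBIC)
cv2.imwrite('pics/cmp.png',np.vstack([np.hstack([f(a),f(im)]),cv2.resize(im[140:290,70:410],(788,270))]))
E
```

```text
time_s: 43.15
eef_pos: [0.5268, -0.0992, 0.1533]
ee_rot: [-0.0, 1.0, 0.0, -0.001]
force: [0.2, 0.3, -0.3]
gripper_width: 1.002
gripper_force: 0.0
time_s: 43.65
eef_pos: [0.5283, -0.0996, 0.319]
ee_rot: [-0.0, 1.0, -0.001, 0.003]
force: [-0.9, -0.5, 0.7]
gripper_width: 1.002
gripper_force: 0.0
time_s: 44.15
eef_pos: [0.4514, -0.2907, 0.3139]
ee_rot: [-0.0, 1.0, 0.0, -0.0]
force: [0.8, 0.0, -0.7]
gripper_width: 0.999
gripper_force: 0.0
time_s: 44.65
eef_pos: [0.3806, -0.4422, 0.3135]
ee_rot: [0.002, 1.0, -0.0, -0.0]
force: [0.4, 0.6, 0.3]
gripper_width: 1.002
gripper_force: 0.0
time_s: 45.15
eef_pos: [0.3827, -0.4389, 0.314]
ee_rot: [-0.0, 1.0, -0.0, 0.0]
force: [0.6, 0.7, -0.1]
gripper_width: 1.003
gripper_force: 0.0
```

View pics/cmp.png

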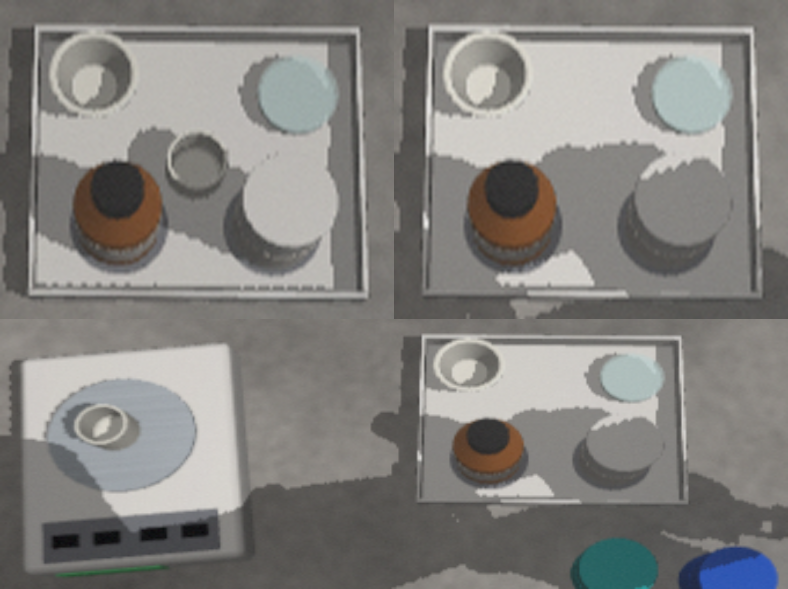

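The bottle and jar appear exactly where they were before (cap (117,189) in both crops). The mortar and dish are unmoved, and the crucible stands upright in the middle of the pan.

```bash
python3 -c "
from bench import env
print(env.finish_job())"
```

```text
the job is handed in; nothing more can be done
None
```

I handed the job in at about 45 s: the crucible stands upright in the middle of the balance pan, the bottle and jar are back where they stood, and the mortar and covered dish look unmoved in the last top view.

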